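# Put the hole-saw kit back in its tray

### The arm

A 6-joint arm with a two-finger parallel gripper is mounted at the origin on a cart in front of the work surface, level with it; the furniture and walls round the work are solid. World frame = base frame: x ahead of the robot, y to its left, z up, the work surface at z = 0. Lengths are in m, angles in rad, forces in N, time in s.
With the tool pointing down it reaches from about 0.225 to 0.875 m from the base axis. Payload 3.4 kg.
Tool frame: the origin (TCP) lies at the very end of the fingers, on their centre line; the grasp point (between the pads) lies 19 mm behind it; z points along the fingers, y is the line along which they close (so a half turn about z gives the same grasp; the last joint's range is limited). The gripper opens to 85 mm and grips with 20 to 120 N. Pads are 22 mm wide; open, the fingers measure 114 mm over their backs; the gripper's body (76 mm by 85 mm) begins 54 mm behind the grasp point. The pads swing forward as they close: fully open they stand 13 mm farther back than shut.
Start: joints at [1.071, 0.276, 1.505, -0, 1.361, -0.121], TCP at [0.213, 0.534, 0.231] pointing down, gripper open.
Joint ranges: [-2.89, 2.89], [-0.75, 2.08], [0.22, 2.7], [-1.18, 4.32], [0.11, 2.71], [-2.7, 2.7]. Speed limits (rad/s): [2.57, 2.57, 3.14, 3.14, 3.14, 3.14].

### API

Orientations are given as a unit quaternion [w, x, y, z].
In Python, from rig import get_state, optics, sign_off gives the robot as it stands.
- The arm moves only by the tool send_rows, never from a script. Its argument "increments" is a list of rows, each an object with "gripper": the gripper's target within -1 to 1 (shut at 1, half-way at 0, fully open at -1); "linear": the shift along the world's x, y, z in m, a list of three; "delta_rot": the turn, a rotation vector about the world's x, y, z in rad, a list of three. In form: [{"gripper": gripper, "linear": [dx, dy, dz], "delta_rot": [rx, ry, rz]}, ...]. A call has 1 to 8 rows; each row is the pose to reach, as a shift and turn from the pose commanded when the call began; what a row does not reach only later rows make up. A row lasts 1/10 s, in which the tool goes at most 50 mm and 8.59 degrees, less where a joint would pass 70% of its speed; a pose out of reach is approached as far as the arm can. A call with a gripper value outside its range is refused whole. The fingers move at their own pace and stop on an object; "newtons" is the grip in N (left out, the last holds). Time passes only in rows, so rows that repeat a pose let the fingers close. It gives the time, the measured TCP pose, the force, the opening and the grip force at its end, in the units of the state.
- get_state(): the state, without advancing time (a new reading comes with each control period).
- optics.get_image(name): name is "side" or "top" or "wrist"; returns a dict with "pixels" (420x560x3 uint8, blue, green, red), "K" (3x3 intrinsics, pixels), "rvec" (rotation vector, rad) and "tvec" (3), from world to camera coordinates, as OpenCV has them; the wrist camera has in their place "T_tool_cam" (4x4, takes a point from camera to tool coordinates, whose origin is the TCP and whose axes are the flange's). Camera axes: x right, y down, z forward; pixel columns grow to the right and rows downward; lengths in m; the calibration is good to about 2 mm. A picture is of the moment at which its call begins: read the wrist's pose just before it. There is no depth.
- sign_off(): hands the job in; it is judged then, once.
The state is a dict: "clock": time; "qpos": joint angles; "qd": joint speeds; "effort": joint torques, N m; "position": TCP position; "ee_rot": TCP orientation; "contact_force": force on the tool from outside, world axes, zero at the start; "moment": the same for the moment, N m; "width": finger opening in m; "gripper_force": force on a finger pad.
Only numpy, scipy, OpenCV 4.12 (cv2) and the standard library are available. Lean on these libraries where they do the work, as an engineer would, in place of code of your own. Each camera call takes 0.05 s, during which the arm holds its last target. There are 200 camera calls.

### The job

Put the hole-saw kit back in its tray: each of the three hole saws seated teeth down in the round well of its own size (the smallest well that takes it), and the arbor lying flat in its slot. Leave the red tube offcut and the nut driver where they lie on the bench; they are not part of the kit.

Things in the scene. Friction and masses are not known exactly. Their poses are not given: they have to be found in the camera images.
- saw_large: Largest hole saw: dark red closed cup, 64 mm diameter, 38 mm high, teeth below, bare steel hub (20 mm diameter) on top, 55 mm in all; 0.26 kg. Origin: centre of its underside; z up along its axis; stands teeth down. Grip across the cup; fingertips 24 mm above its underside clear the holder when seated.
- saw_medium: Middle hole saw: dark red closed cup, 44 mm diameter, about 38 mm high, bare steel hub on top, 55 mm in all; 0.18 kg. Origin: centre of its underside; z up along its axis; stands teeth down. Grip across the cup; fingertips 24 mm above its underside clear the holder when seated.
- saw_small: Smallest hole saw: dark red closed cup, 25 mm diameter, 38 mm high, teeth below, bare steel hub (14 mm diameter) on top, 55 mm in all; 0.09 kg. Origin: centre of its underside; z up along its axis; stands teeth down. Grip across the cup; fingertips 24 mm above its underside clear the holder when seated.
- arbor: Arbor of the hole saws, lying: steel, 86 mm long along its y; dark hexagonal nut at the middle (24 mm across and high, y -10 to +10 mm: grip it here, across x), 10 mm hexagonal shank to y = -42 mm, 6 mm pilot drill with a point to y = +44 mm. Rests on the nut, ends clear of the bench, axis 12 mm up; 0.12 kg. Origin: underside of the nut's middle; z up.
- holder_large: Holder of the largest hole saw: round 76 mm well, 18 mm deep (floor 6 mm above the origin), 3 mm bevel at the mouth. Fixed grey insert, 90 (x) x 110 (y) x 24 mm high, one of four alike outside, two by two in the black tray (rim 29 mm over the bench; pitch 94 mm in x, 114 mm in y). Origin: centre of its underside, 3 mm over the bench; z up.
- holder_medium: Holder of the middle hole saw: round 56 mm well, 18 mm deep (floor 6 mm above the origin), 3 mm bevel at the mouth. Fixed grey insert, 90 (x) x 110 (y) x 24 mm high, one of four alike outside, two by two in the black tray (rim 29 mm over the bench; pitch 94 mm in x, 114 mm in y). Origin: centre of its underside, 3 mm over the bench; z up.
- holder_small: Holder of the smallest hole saw: round 37 mm well, 18 mm deep (floor 6 mm above the origin), 3 mm bevel at the mouth. Fixed grey insert, 90 (x) x 110 (y) x 24 mm high, one of four alike outside, two by two in the black tray (rim 29 mm over the bench; pitch 94 mm in x, 114 mm in y). Origin: centre of its underside, 3 mm over the bench; z up.
- holder_arbor: Holder of the arbor: slot along y, 100 x 34 mm, crossed at the middle by a notch for the fingers, 76 (x) x 44 (y) mm, both 18 mm deep (floor 6 mm above the origin). Fixed grey insert, 90 (x) x 110 (y) x 24 mm high, one of four alike outside, two by two in the black tray (rim 29 mm over the bench; pitch 94 mm in x, 114 mm in y). Origin: centre of its underside, 3 mm over the bench; z up.
- tube_offcut: Not of the kit: offcut of red-primed steel tube, 50 mm diameter, 42 mm high, standing on end, open right through (bore 42 mm), without teeth or hub. Origin: centre of its underside.
- nut_driver: Not of the kit: steel nut-driver bit lying on the bench, 78 mm long along its y: a round socket 18 mm thick with an open end (y +5 to +39 mm) and a 7 mm hexagonal shank to y = -39 mm; no drill tip. Origin: the middle of its length, level with its underside.
There are look-alikes about, which are no part of the job. What is shaped like the arbor but turquoise is not meant. What is shaped like the saw_large but yellow is not meant.

How it is judged:
By the outcome, as a careful person would: the job done as asked, in the order asked, and still so for the second after the job is handed in, with the robot touching nothing.
It also fails if it takes over 96 s, if anything falls off the work surface, if the arm or the gripper's body presses on something with over 40 N, if the wrist force passes 120 N, or if a joint passes its speed limit or range.

## Working session

There is one attempt and no reset: what is moved stays moved. The work goes in short steps, Python scripts to look and compute and a tool call to move; the robot and the scene stay as the last step left them, time stands still between calls to the robot, and variables do not carry over. Pictures are saved under pics/ and viewed, at most 14 in all, crops included, and the job is handed in when it is done.

Besides the shell and the picture viewer there is one more tool, called after "Request:" by a JSON object that holds its "name" and its "arguments", one argument or row to a line. send_rows: Moves the arm, as the interface text tells. Its arguments: {"type":"object","properties":{"increments":{"type":"array"},"newtons":{"type":"number"}},"required":["increments"]}

```bash
mkdir -p pics; cat > h.py <<'E'
import numpy as np, cv2
from rig import get_state, optics, sign_off
from scipy.spatial.transform import Rotation as R
def grab(n, fn=None):
    s=get_state(); d=optics.get_image(n); d['s']=s
    if n=='wrist':
        w,x,y,z=s['ee_rot']; T=np.eye(4); T[:3,:3]=R.from_quat([x,y,z,w]).as_matrix(); T[:3,3]=s['position']
        M=T@np.array(d['T_tool_cam'])
    else:
        M=np.eye(4); r=cv2.Rodrigues(np.array(d['rvec'],float))[0]; M[:3,:3]=r.T; M[:3,3]=-r.T@np.array(d['tvec']).ravel()
    d['M']=M
    if fn: cv2.imwrite('pics/'+fn,d['pixels'])
    return d
def ray(d,u,v,z):
    k=np.linalg.inv(np.array(d['K']))@[u,v,1]; r=d['M'][:3,:3]@k; o=d['M'][:3,3]
    return np.round(o+r*(z-o[2])/r[2],4)
def proj(d,p):
    q=np.linalg.inv(d['M'])@np.append(p,1); q=np.array(d['K'])@q[:3]; return q[:2]/q[2]
E
python3 - <<'E'
from h import *
for n in('top','side','wrist'):
    d=grab(n,n+'0.png'); print(n,d['M'].round(3).tolist(),np.array(d['K']).round(1).tolist())
print(get_state())
E
```

```text
top [[-0.022, -0.993, 0.118, 0.377], [-1.0, 0.022, -0.001, -0.045], [-0.002, -0.118, -0.993, 1.106], [0.0, 0.0, 0.0, 1.0]] [[426.9, 0.0, 280.6], [0.0, 426.9, 213.2], [0.0, 0.0, 1.0]]
side [[0.934, -0.236, 0.267, 0.179], [-0.356, -0.577, 0.735, -0.899], [-0.019, -0.782, -0.623, 0.763], [0.0, 0.0, 0.0, 1.0]] [[469.8, 0.0, 270.1], [0.0, 469.8, 210.7], [0.0, 0.0, 1.0]]
wrist [[0.37, 0.897, 0.243, 0.151], [0.929, -0.356, -0.098, 0.56], [-0.002, 0.262, -0.965, 0.372], [0.0, 0.0, 0.0, 1.0]] [[289.0, 0.0, 274.2], [0.0, 289.0, 210.9], [0.0, 0.0, 1.0]]
{'clock': 0.15, 'qpos': array([ 1.07100446e+00,  2.76468094e-01,  1.50584659e+00, -6.90498836e-06,
        1.36068557e+00, -1.21039348e-01]), 'qd': array([ 0.00072955, -0.00184774, -0.00319806, -0.0003845 , -0.00086005,
        0.00168653]), 'effort': array([ 3.32325348e-03, -4.17143619e+01, -2.46033454e+01, -1.55478861e-04,
        7.57969217e-03, -2.82972519e-05]), 'position': array([0.21245305, 0.53389176, 0.23062624]), 'ee_rot': array([-2.11764890e-04,  1.88245588e-01,  9.82121735e-01, -6.71196748e-04]), 'contact_force': array([-0.02492813,  0.47901559, -0.02362878]), 'moment': array([-0.0154791 ,  0.04797638, -0.04203535]), 'gripper_force': 0.0, 'width': 0.08528046119625042}
```

View pics/top0.png

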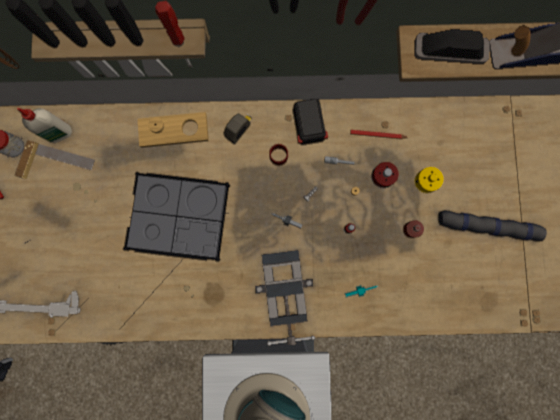

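View pics/side0.png

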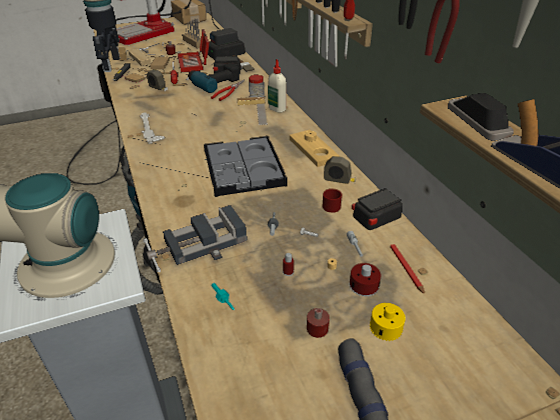

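```bash
python3 - <<'E'
import cv2,numpy as np
a=cv2.imread('pics/top0.png');s=cv2.imread('pics/side0.png')
c=cv2.resize(a[130:310,260:460],None,fx=2.6,fy=2.6,interpolation=3)[:, :400*2]
t=cv2.resize(a[165:270,115:240],None,fx=3,fy=3,interpolation=3)
u=cv2.resize(s[180:345,220:420],None,fx=1.6,fy=1.6)
o=np.zeros((600,800,3),np.uint8); c=cv2.resize(c,(420,378)); o[:378,:420]=c; o[:315,425:800]=t; o[330:594,460:780]=u
cv2.imwrite('pics/c1.png',o)
E
```

```text
(no output)
```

View pics/c1.png

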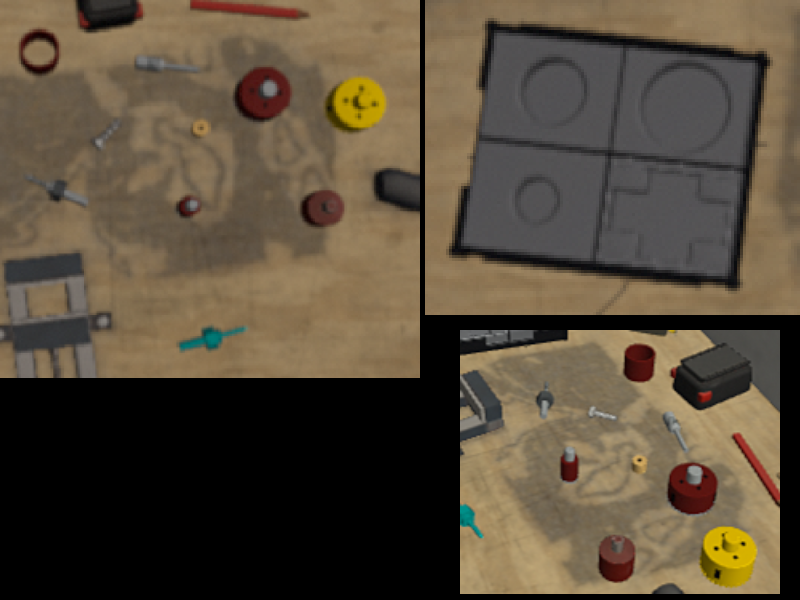

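Crop: the hole saws in the top view are large (386,174), medium (414,229) and small (350,228), all dark red with a hub. The tube (279,154) has a bore and no hub, and the yellow saw (430,179) is a decoy. The arbor is at (288,221): it has a dark nut at the middle and a drill point toward upper-left. The driver (340,160) has its socket at one end, and the turquoise arbor (360,291) is a decoy. Tray wells are medium upper left, large upper right, small lower left and slot lower right.

```bash
python3 - <<'E'
from h import *
d=grab('top'); im=d['pixels'].astype(int); b,g,r=im[...,0],im[...,1],im[...,2]
red=((r>1.7*g)&(r>1.7*b)&(r>40)).astype(np.uint8)
def blob(m,c,h,w=22):
    k=np.zeros_like(m);k[c[1]-w:c[1]+w,c[0]-w:c[0]+w]=1
    cs,_=cv2.findContours(m*k,0,2);c=max(cs,key=cv2.contourArea);(u,v),rr=cv2.minEnclosingCircle(cv2.convexHull(c))
    return (round(u,1),round(v,1),round(rr,1)),cv2.minAreaRect(c)
for n,c,h in(('L',(386,174),.03),('M',(414,229),.03),('S',(350,228),.03),('T',(279,154),.03)):
    (u,v,rr),_=blob(red,c,h); print(n,u,v,rr,ray(d,u,v,h))
for n,(u,v),h in(('arbor nut',(288,221),.02),('tip',(274,215),.012),('shank',(301,228),.012),('driver',(340,160),.01),('screw',(310,195),0),('bush',(355,191),.01),('turq',(360,291),.01),('vise TL',(264,254),.05),('viseTR',(299,252),.05)): print(n,ray(d,u,v,h))
# tray outer
blk=(im.max(2)<28).astype(np.uint8); (_,q)=blob(blk,(178,217),.029,60); print(q,[ray(d,*p,.029) for p in cv2.boxPoints(q)])
# wells, mouth circles from crop (crop px /3 + offset)
for n,(x,y) in(('med',(554,91)),('lar',(686,107)),('sm',(537,200)),('arb',(671,217))): print(n,ray(d,115+(x-425)/3,165+y/3,.027))
E
```

```text
L 385.6 173.2 12.4 [ 0.6024 -0.3176  0.03  ]
M 414.0 228.5 8.4 [ 0.4586 -0.382   0.03  ]
S 349.3 228.0 4.2 [ 0.4635 -0.2187  0.03  ]
T 278.6 153.9 10.1 [ 0.6593 -0.0442  0.03  ]
arbor nut [ 0.4857 -0.0645  0.02  ]
tip [ 0.5029 -0.0289  0.012 ]
shank [ 0.4677 -0.0976  0.012 ]
driver [ 0.6445 -0.2049  0.01  ]
screw [ 0.5549 -0.1241  0.    ]
bush [ 0.5612 -0.2408  0.01  ]
turq [ 0.3048 -0.2424  0.01  ]
vise TL [ 0.4024 -0.0028  0.05  ]
viseTR [ 0.4054 -0.0892  0.05  ]
((177.24453735351562, 215.1659393310547), (92.91109466552734, 76.9192886352539), 7.594643592834473) [array([0.4278, 0.345 , 0.029 ]), array([0.623 , 0.3228, 0.029 ]), array([0.5856, 0.0861, 0.029 ]), array([0.3919, 0.1131, 0.029 ])]
med [0.5585 0.2668 0.027 ]
lar [0.5421 0.1541 0.027 ]
sm [0.4655 0.28   0.027 ]
arb [0.4487 0.1668 0.027 ]
```

Request:
{"name": "send_rows", "arguments": {
  "increments": [
    {"gripper": -1,"linear": [0.14,-0.3,0],"delta_rot": [0,0,-0.83]},
    {"gripper": -1,"linear": [0.14,-0.3,0],"delta_rot": [0,0,-0.83]},
    {"gripper": -1,"linear": [0.14,-0.3,0],"delta_rot": [0,0,-0.83]},
    {"gripper": -1,"linear": [0.14,-0.3,0],"delta_rot": [0,0,-0.83]},
    {"gripper": -1,"linear": [0.14,-0.3,0],"delta_rot": [0,0,-0.83]},
    {"gripper": -1,"linear": [0.14,-0.3,0],"delta_rot": [0,0,-0.83]},
    {"gripper": -1,"linear": [0.14,-0.3,0],"delta_rot": [0,0,-0.83]},
    {"gripper": -1,"linear": [0.14,-0.3,0],"delta_rot": [0,0,-0.83]}
  ],
  "newtons": 40
}}

```text
clock: 1.0
position: [0.3539, 0.2311, 0.2313]
ee_rot: [0.001, 0.57, 0.821, -0.0]
contact_force: [-0.2, 0.4, 0.7]
width: 0.0857
gripper_force: 0.0
```

Request:
{"name": "send_rows", "arguments": {
  "increments": [
    {"gripper": -1,"linear": [0.132,-0.295,-0.06],"delta_rot": [0,0,-0.83]},
    {"gripper": -1,"linear": [0.132,-0.295,-0.06],"delta_rot": [0,0,-0.83]},
    {"gripper": -1,"linear": [0.132,-0.295,-0.06],"delta_rot": [0,0,-0.83]},
    {"gripper": -1,"linear": [0.132,-0.295,-0.06],"delta_rot": [0,0,-0.83]},
    {"gripper": -1,"linear": [0.132,-0.295,-0.06],"delta_rot": [0,0,-0.83]},
    {"gripper": -1,"linear": [0.132,-0.295,-0.06],"delta_rot": [0,0,-0.83]},
    {"gripper": -1,"linear": [0.132,-0.295,-0.06],"delta_rot": [0,0,-0.83]},
    {"gripper": -1,"linear": [0.132,-0.295,-0.06],"delta_rot": [0,0,-0.83]}
  ]
}}

```text
clock: 1.8
position: [0.4864, -0.0632, 0.1703]
ee_rot: [0.0, 0.853, 0.522, -0.0]
contact_force: [-0.8, 0.8, 0.6]
width: 0.0854
gripper_force: 0.0
```

```bash
python3 - <<'E'
from h import *
d=grab('wrist','w1.png'); np.save('w1.npy',d['M']); s=d['s']; print(s['position'],s['ee_rot'])
print(proj(d,[.4857,-.0645,.012]),proj(d,[.503,-.029,.012]),proj(d,[.4677,-.0976,.012]))
E
```

```text
[ 0.4864062  -0.06317996  0.17026646] [ 2.16382725e-04  8.52681163e-01  5.22431563e-01 -2.22813129e-04]
[274.82085716 199.0471133 ] [274.16479783 161.57095916] [273.87595615 232.51477528]
```

View pics/w1.png

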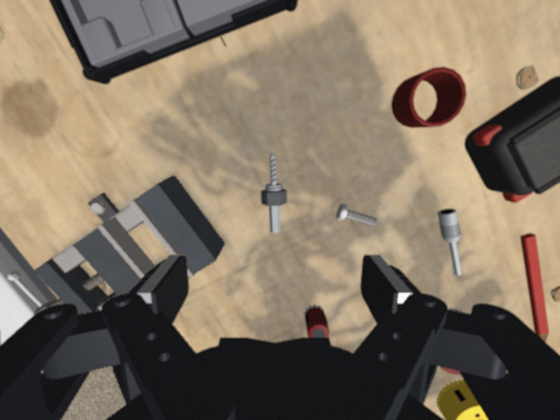

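```bash
python3 - <<'E'
from h import *
d=grab('wrist')
im=d['pixels'];g=cv2.cvtColor(im,6)
nut=((g[175:215,250:300]<75)*1).astype(np.uint8);n,l,st,c=cv2.connectedComponentsWithStats(nut);i=1+np.argmax(st[1:,4]);print(st[i],c[i]+[250,175])
for n,p,z in(('tip',(273,154),.012),('shank',(275,232),.012),('nutc',tuple(c[i]+[250,175]),.016),('vise',(223,240),.04),('vise2',(178,178),.04)):print(n,ray(d,*p,z))
E
```

```text
[14 16 10 15 89] [266.93258427 197.59550562]
tip [ 0.5039 -0.0195  0.012 ]
shank [ 0.4677 -0.0955  0.012 ]
nutc [ 0.478  -0.0564  0.016 ]
vise [ 0.4217 -0.0707  0.04  ]
vise2 [0.4146 0.0031 0.04  ]
```

Request:
{"name": "send_rows", "arguments": {
  "increments": [
    {"gripper": -0.2,"linear": [-0.001,0.003,-0.05],"delta_rot": [0,0,0.02]},
    {"gripper": -0.2,"linear": [-0.001,0.003,-0.09],"delta_rot": [0,0,0.02]},
    {"gripper": -0.2,"linear": [-0.001,0.003,-0.13],"delta_rot": [0,0,0.02]},
    {"gripper": -0.2,"linear": [-0.001,0.003,-0.15],"delta_rot": [0,0,0.02]},
    {"gripper": -0.2,"linear": [-0.001,0.003,-0.164],"delta_rot": [0,0,0.02]},
    {"gripper": -0.2,"linear": [-0.001,0.003,-0.165],"delta_rot": [0,0,0.02]},
    {"gripper": 1,"linear": [-0.001,0.003,-0.165],"delta_rot": [0,0,0.02]},
    {"gripper": 1,"linear": [-0.001,0.003,-0.165],"delta_rot": [0,0,0.02]}
  ],
  "newtons": 40
}}

```text
clock: 2.7
position: [0.485, -0.0573, 0.0076]
ee_rot: [0.001, 0.846, 0.533, 0.001]
contact_force: [-1.9, 1.7, 19.5]
width: 0.0233
gripper_force: 30.2
```

Request:
{"name": "send_rows", "arguments": {
  "increments": [
    {"gripper": 1,"linear": [0,0,0],"delta_rot": [0,0,0]},
    {"gripper": 1,"linear": [0,0,0],"delta_rot": [0,0,0]},
    {"gripper": 1,"linear": [0,0,0],"delta_rot": [0,0,0]},
    {"gripper": 1,"linear": [0,0,0.04],"delta_rot": [0,0,0]},
    {"gripper": 1,"linear": [0,0,0.08],"delta_rot": [0,0,0]},
    {"gripper": 1,"linear": [0,0,0.12],"delta_rot": [0,0,0]},
    {"gripper": 1,"linear": [0,0,0.15],"delta_rot": [0,0,0]},
    {"gripper": 1,"linear": [0,0,0.15],"delta_rot": [0,0,0]}
  ]
}}

```text
clock: 3.5
position: [0.4864, -0.0586, 0.1609]
ee_rot: [0.004, 0.847, 0.532, 0.003]
contact_force: [1.5, 0.1, -0.8]
width: 0.0231
gripper_force: 40.0
```

Request:
{"name": "send_rows", "arguments": {
  "increments": [
    {"gripper": 1,"linear": [-0.0375,0.195,0.03],"delta_rot": [0,0,0.305]},
    {"gripper": 1,"linear": [-0.0375,0.195,0.03],"delta_rot": [0,0,0.305]},
    {"gripper": 1,"linear": [-0.0375,0.195,0.03],"delta_rot": [0,0,0.305]},
    {"gripper": 1,"linear": [-0.0375,0.195,0.03],"delta_rot": [0,0,0.305]},
    {"gripper": 1,"linear": [-0.0375,0.195,0.03],"delta_rot": [0,0,0.305]},
    {"gripper": 1,"linear": [-0.0375,0.195,0.03],"delta_rot": [0,0,0.305]},
    {"gripper": 1,"linear": [-0.0375,0.195,0.03],"delta_rot": [0,0,0.305]}
  ]
}}

```text
clock: 4.2
position: [0.4456, 0.1364, 0.1854]
ee_rot: [-0.0, 0.756, 0.655, -0.001]
contact_force: [0.3, 0.0, -1.6]
width: 0.0228
gripper_force: 40.0
```

```bash
python3 - <<'E'
from h import *
d=grab('wrist','w2.png'); s=d['s']; print(s['position'],s['ee_rot'])
for p in((.449,.167),(.5421,.1541),(.4655,.28),(.5585,.2668)): print(proj(d,[*p,.027]))
np.savez('w2.npz',M=d['M'],K=d['K'])
E
```

```text
[0.44558622 0.13638416 0.18536791] [-1.33186630e-04  7.55894782e-01  6.54692294e-01 -1.03010730e-03]
[273.89841233 168.66170898]
[364.79464729 168.19571722]
[274.11559029  45.59155508]
[375.08636041  45.33038739]
```

View pics/w2.png

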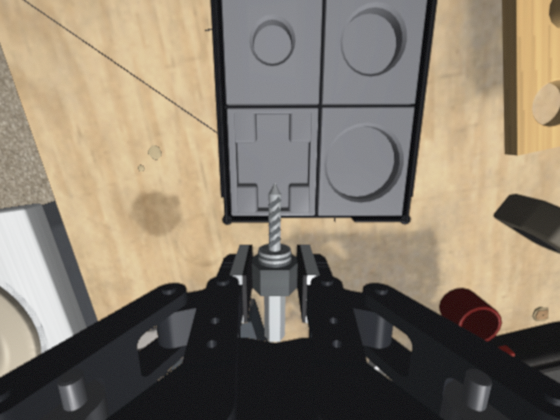

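```bash
python3 - <<'E'
from h import *
d=dict(np.load('w2.npz')); im=cv2.imread('pics/w2.png')
g=cv2.GaussianBlur(cv2.cvtColor(im,6),(3,3),0)
for n,p,z in(('seam x',(322.5,106),.027),('seam bot',(318.5,216),.027),('seam L',(228,106),.027),('seam R',(415,105.5),.027),('large',(361,162),.027),('med',(371,41),.027),('sm',(273,43),.027),('slot',(273,162),.027),('arbtip',(274.5,188),.17),('shank',(275,338),.17)):print(n,ray(d,*p,z))
o=cv2.resize(im[0:225,215:430],None,fx=2.6,fy=2.6,interpolation=3);cv2.imwrite('pics/w2c.png',o)
E
```

```text
seam x [0.5048 0.2208 0.027 ]
seam bot [0.4894 0.1096 0.027 ]
seam L [0.4132 0.2339 0.027 ]
seam R [0.5944 0.2083 0.027 ]
large [0.5386 0.161  0.027 ]
med [0.5549 0.2709 0.027 ]
sm [0.4648 0.2823 0.027 ]
slot [0.4491 0.1739 0.027 ]
arbtip [0.4506 0.1736 0.17  ]
shank [0.4371 0.0772 0.17  ]
```

View pics/w2c.png

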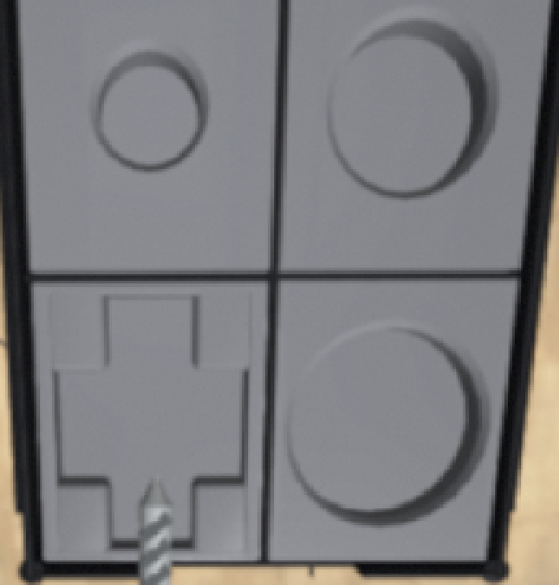

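```bash
python3 - <<'E'
from h import *
d=dict(np.load('w2.npz'))
for z in(.18,.186,.192):
    print(z,[ray(d,*p,z)[:2]-[.4456,.1364] for p in((274.5,187),(275,340))], [ray(d,*p,z+.009)[:2]-[.4456,.1364] for p in((275,268),(275,293))])
E
```

```text
0.18 [array([0.0054, 0.0396]), array([-0.0076, -0.0526])] [array([-0.0002, -0.0013]), array([-0.0023, -0.0158])]
0.186 [array([0.0055, 0.0407]), array([-0.0069, -0.0478])] [array([0.0002, 0.0017]), array([-0.0018, -0.0123])]
0.192 [array([0.0057, 0.0418]), array([-0.0062, -0.0429])] [array([0.0006, 0.0046]), array([-0.0013, -0.0087])]
```

Request:
{"name": "send_rows", "arguments": {
  "increments": [
    {"gripper": 1,"linear": [0.0035,0.035,0],"delta_rot": [0,0,0]},
    {"gripper": 1,"linear": [0.0035,0.035,-0.05],"delta_rot": [0,0,0]},
    {"gripper": 1,"linear": [0.0035,0.035,-0.1],"delta_rot": [0,0,0]},
    {"gripper": 1,"linear": [0.0035,0.035,-0.125],"delta_rot": [0,0,0]},
    {"gripper": 1,"linear": [0.0035,0.035,-0.125],"delta_rot": [0,0,0]}
  ]
}}

```text
clock: 4.75
position: [0.4465, 0.1699, 0.0576]
ee_rot: [-0.002, 0.757, 0.654, -0.004]
contact_force: [0.4, 0.1, -1.4]
width: 0.0232
gripper_force: 39.9
```

```bash
python3 - <<'E'
from h import *
d=grab('wrist','w3.png'); s=d['s']; print([get_state()['position'].round(4) for _ in range(2)],s['ee_rot'])
for p in((.4498,.1693),(.457,.2188)): print(proj(d,[*p,.027]))
E
```

```text
[array([0.4487, 0.1706, 0.0598]), array([0.4487, 0.1706, 0.0598])] [-0.00217476  0.75668195  0.65376474 -0.00440041]
[280.55212863 241.86062601]
[280.96556574 162.59341296]
```

View pics/w3.png

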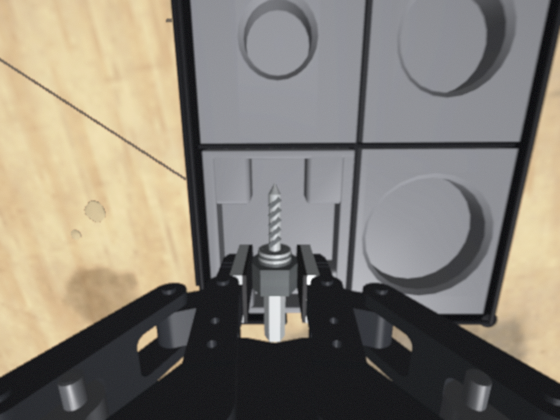

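Request:
{"name": "send_rows", "arguments": {
  "increments": [
    {"gripper": 1,"linear": [0.002,0.002,0],"delta_rot": [0,0,0]},
    {"gripper": 1,"linear": [0.002,0.002,-0.02],"delta_rot": [0,0,0]},
    {"gripper": 1,"linear": [0.002,0.002,-0.035],"delta_rot": [0,0,0]},
    {"gripper": 1,"linear": [0.002,0.002,-0.041],"delta_rot": [0,0,0]},
    {"gripper": 1,"linear": [0.002,0.002,-0.044],"delta_rot": [0,0,0]},
    {"gripper": 1,"linear": [0.002,0.002,-0.044],"delta_rot": [0,0,0]}
  ]
}}

```text
clock: 5.4
position: [0.4526, 0.1744, 0.0182]
ee_rot: [0.0, 0.756, 0.655, 0.001]
contact_force: [-0.6, -0.1, -1.2]
width: 0.0231
gripper_force: 40.0
```

Request:
{"name": "send_rows", "arguments": {
  "increments": [
    {"gripper": 1,"linear": [0,0,-0.002],"delta_rot": [0,0,0]},
    {"gripper": 1,"linear": [0,0,-0.002],"delta_rot": [0,0,0]},
    {"gripper": 0.1,"linear": [0,0,-0.002],"delta_rot": [0,0,0]},
    {"gripper": 0.1,"linear": [0,0,-0.002],"delta_rot": [0,0,0]},
    {"gripper": 0.1,"linear": [0,0,-0.002],"delta_rot": [0,0,0]},
    {"gripper": 0.1,"linear": [0,0,0.03],"delta_rot": [0,0,0]},
    {"gripper": 0.1,"linear": [0,0,0.08],"delta_rot": [0,0,0]},
    {"gripper": 0.1,"linear": [0,0,0.13],"delta_rot": [0,0,0]}
  ]
}}

```text
clock: 6.2
position: [0.4508, 0.1741, 0.1482]
ee_rot: [-0.001, 0.756, 0.655, -0.001]
contact_force: [1.4, -0.0, 0.2]
width: 0.0385
gripper_force: 0.0
```

```bash
python3 - <<'E'
from h import *
d=grab('wrist','w4.png'); s=d['s']; print(s['position'],s['ee_rot'])
E
```

```text
[0.45082945 0.17409085 0.14820403] [-5.27620047e-04  7.55816653e-01  6.54782320e-01 -1.01108787e-03]
```

View pics/w4.png

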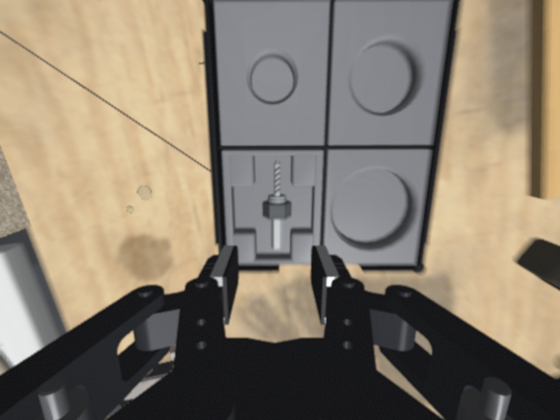

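Request:
{"name": "send_rows", "arguments": {
  "increments": [
    {"gripper": -1,"linear": [0.012,-0.392,0.02],"delta_rot": [0,0,0]},
    {"gripper": -1,"linear": [0.012,-0.392,0.02],"delta_rot": [0,0,0]},
    {"gripper": -1,"linear": [0.012,-0.392,0.02],"delta_rot": [0,0,0]},
    {"gripper": -1,"linear": [0.012,-0.392,0.02],"delta_rot": [0,0,0]},
    {"gripper": -1,"linear": [0.012,-0.392,0.02],"delta_rot": [0,0,0]},
    {"gripper": -1,"linear": [0.012,-0.392,0.02],"delta_rot": [0,0,0]},
    {"gripper": -1,"linear": [0.012,-0.392,0.02],"delta_rot": [0,0,0]},
    {"gripper": -1,"linear": [0.012,-0.392,0.02],"delta_rot": [0,0,0]}
  ]
}}

```text
clock: 7.05
position: [0.4635, -0.2204, 0.1675]
ee_rot: [0.0, 0.756, 0.654, 0.0]
contact_force: [0.0, 0.3, 0.3]
width: 0.0856
gripper_force: 0.0
```

Request:
{"name": "send_rows", "arguments": {
  "increments": [
    {"gripper": -1,"linear": [0,0,0],"delta_rot": [0,0,0]}
  ]
}}

```text
clock: 7.15
position: [0.4645, -0.2235, 0.1675]
ee_rot: [0.002, 0.758, 0.653, -0.0]
contact_force: [0.2, 0.2, -0.4]
width: 0.0857
gripper_force: 0.0
```

```bash
cat >> h.py <<'E'
def saws(d,zs=.03):
    im=d['pixels'].astype(int); b,g,r=im[...,0],im[...,1],im[...,2]
    m=((r>1.6*g)&(r>1.6*b)&(r>40)).astype(np.uint8); cs,_=cv2.findContours(m,0,2)
    for c in cs:
        if cv2.contourArea(c)>60:
            x,y,w,h=cv2.boundingRect(c); print('box',x,y,w,h,'bottom-mid@z0',ray(d,x+w/2,y+h,0),'top-mid@.038',ray(d,x+w/2,y,.038))
E
python3 - <<'E'
from h import *
d=grab('wrist','w5.png'); s=d['s']; print(s['position'],s['ee_rot']);saws(d)
for p in((.4635,-.2187),(.4586,-.382),(.6024,-.3176)): print(proj(d,[*p,.03]))
E
```

```text
[ 0.46454581 -0.22351931  0.16752867] [ 2.12640219e-03  7.57536153e-01  6.52789563e-01 -4.92014552e-04]
box 270 306 36 37 bottom-mid@z0 [ 0.4537 -0.4153  0.    ] top-mid@.038 [ 0.4625 -0.3369  0.038 ]
box 384 233 61 62 bottom-mid@z0 [ 0.614 -0.37   0.   ] top-mid@.038 [ 0.5981 -0.2736  0.038 ]
box 259 182 24 26 bottom-mid@z0 [ 0.459  -0.2369  0.    ] top-mid@.038 [ 0.4646 -0.2018  0.038 ]
box 488 171 35 116 bottom-mid@z0 [ 0.7222 -0.3754  0.    ] top-mid@.038 [ 0.684  -0.2241  0.038 ]
box 510 96 33 13 bottom-mid@z0 [ 0.7306 -0.1727  0.    ] top-mid@.038 [ 0.6981 -0.1596  0.038 ]
box 504 8 34 25 bottom-mid@z0 [ 0.7198 -0.102   0.    ] top-mid@.038 [ 0.6882 -0.0902  0.038 ]
[272.51957908 197.49758343]
[289.63699826 336.70119208]
[415.8243594  268.57071639]
```

View pics/w5.png

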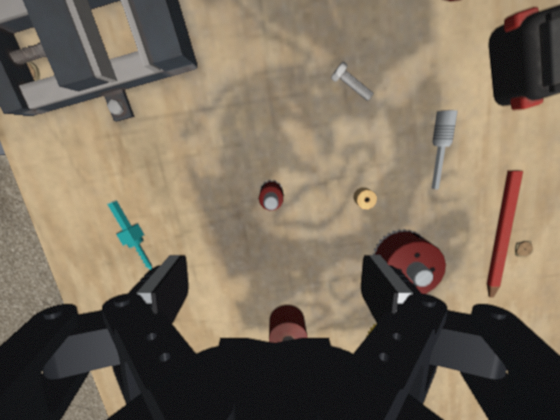

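```bash
cat >> h.py <<'E'
def saw(d,x,y,w,h):
    a=ray(d,x+w/2,y,0);b=ray(d,x+w/2,y+h,.038);print('near',a,'far',b,'mid',(a+b)/2,'diam',np.linalg.norm((a-b)[:2]))
E
python3 - <<'E'
from h import *
d=grab('wrist')
saw(d,259,182,24,26); saw(d,384,233,61,62)
E
```

```text
near [ 0.4622 -0.2044  0.    ] far [ 0.4598 -0.2233  0.038 ] mid [ 0.461   -0.21385  0.019  ] diam 0.019051771571168916
near [ 0.6141 -0.2857  0.    ] far [ 0.5953 -0.3392  0.038 ] mid [ 0.6047  -0.31245  0.019  ] diam 0.05670705423490094
```

Request:
{"name": "send_rows", "arguments": {
  "increments": [
    {"gripper": -0.4,"linear": [-0.002,0.003,-0.05],"delta_rot": [0,0,0]},
    {"gripper": -0.4,"linear": [-0.002,0.003,-0.1],"delta_rot": [0,0,0]},
    {"gripper": -0.4,"linear": [-0.002,0.003,-0.13],"delta_rot": [0,0,0]},
    {"gripper": -0.4,"linear": [-0.002,0.003,-0.143],"delta_rot": [0,0,0]},
    {"gripper": -0.4,"linear": [-0.002,0.003,-0.143],"delta_rot": [0,0,0]},
    {"gripper": 1,"linear": [-0.002,0.003,-0.143],"delta_rot": [0,0,0]},
    {"gripper": 1,"linear": [-0.002,0.003,-0.143],"delta_rot": [0,0,0]},
    {"gripper": 1,"linear": [-0.002,0.003,-0.143],"delta_rot": [0,0,0]}
  ],
  "newtons": 40
}}

```text
clock: 8.05
position: [0.4627, -0.2149, 0.0258]
ee_rot: [0.001, 0.756, 0.655, 0.001]
contact_force: [-0.9, 0.3, 2.6]
width: 0.0228
gripper_force: 39.0
```

Request:
{"name": "send_rows", "arguments": {
  "increments": [
    {"gripper": 1,"linear": [0,0,0],"delta_rot": [0,0,0]},
    {"gripper": 1,"linear": [0,0,0],"delta_rot": [0,0,0]},
    {"gripper": 1,"linear": [0,0,0.04],"delta_rot": [0,0,0]},
    {"gripper": 1,"linear": [0,0,0.09],"delta_rot": [0,0,0]},
    {"gripper": 1,"linear": [0,0,0.13],"delta_rot": [0,0,0]},
    {"gripper": 1,"linear": [0,0,0.13],"delta_rot": [0,0,0]}
  ]
}}

```text
clock: 8.65
position: [0.4651, -0.2171, 0.1605]
ee_rot: [0.006, 0.756, 0.655, 0.002]
contact_force: [1.0, -1.1, -0.9]
width: 0.0229
gripper_force: 39.9
```

Request:
{"name": "send_rows", "arguments": {
  "increments": [
    {"gripper": 1,"linear": [0.003,0.35,0],"delta_rot": [0,0,0]},
    {"gripper": 1,"linear": [0.003,0.35,0],"delta_rot": [0,0,0]},
    {"gripper": 1,"linear": [0.003,0.35,0],"delta_rot": [0,0,0]},
    {"gripper": 1,"linear": [0.003,0.35,0],"delta_rot": [0,0,0]},
    {"gripper": 1,"linear": [0.003,0.35,0],"delta_rot": [0,0,0]},
    {"gripper": 1,"linear": [0.003,0.35,0],"delta_rot": [0,0,0]},
    {"gripper": 1,"linear": [0.003,0.35,0],"delta_rot": [0,0,0]}
  ]
}}

```text
clock: 9.35
position: [0.4638, 0.137, 0.1538]
ee_rot: [-0.0, 0.756, 0.655, -0.0]
contact_force: [0.8, -0.4, 0.0]
width: 0.023
gripper_force: 39.9
```

Request:
{"name": "send_rows", "arguments": {
  "increments": [
    {"gripper": 1,"linear": [0,0.05,0],"delta_rot": [0,0,0]},
    {"gripper": 1,"linear": [0,0.1,0],"delta_rot": [0,0,0]},
    {"gripper": 1,"linear": [0,0.15,0],"delta_rot": [0,0,0]},
    {"gripper": 1,"linear": [0,0.15,-0.04],"delta_rot": [0,0,0]},
    {"gripper": 1,"linear": [0,0.15,-0.08],"delta_rot": [0,0,0]},
    {"gripper": 1,"linear": [0,0.15,-0.08],"delta_rot": [0,0,0]}
  ]
}}

```text
clock: 9.95
position: [0.4595, 0.2835, 0.069]
ee_rot: [-0.002, 0.755, 0.655, -0.006]
contact_force: [-1.1, -1.2, -1.3]
width: 0.023
gripper_force: 39.9
```

```bash
python3 - <<'E'
from h import *
d=grab('wrist','w6.png'); s=d['s']; print(s['position'],s['ee_rot'],get_state()['position']);saws(d)
for p in((.4662,.2821),): print(proj(d,[*p,.027]))
E
```

```text
[0.4595297  0.28348569 0.06902754] [-0.00178293  0.75543758  0.6551876  -0.00633202] [0.46188977 0.2841632  0.07175455]
box 251 236 48 58 bottom-mid@z0 [0.4503 0.2228 0.    ] top-mid@.038 [0.4598 0.287  0.038 ]
[285.62058413 235.83227049]
```

View pics/w6.png

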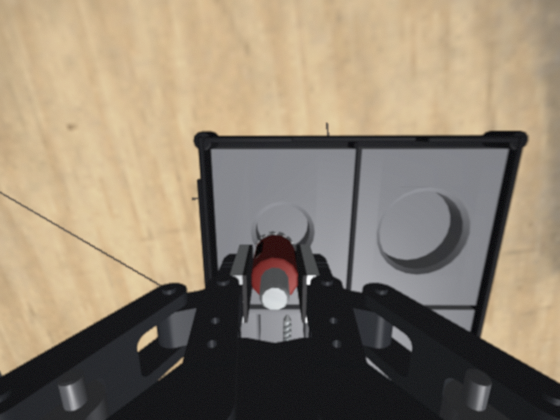

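```bash
python3 - <<'E'
from h import *
d=grab('wrist'); print(d['s']['position'],ray(d,283,232,.027),ray(d,275,234,.046),ray(d,355,307,.027))
E
```

```text
[0.46188977 0.2841632  0.07175455] [0.4673 0.2848 0.027 ] [0.4627 0.291  0.046 ] [0.5119 0.2197 0.027 ]
```

Request:
{"name": "send_rows", "arguments": {
  "increments": [
    {"gripper": 1,"linear": [0.005,0.0025,0],"delta_rot": [0,0,0]},
    {"gripper": 1,"linear": [0.005,0.0025,-0.01],"delta_rot": [0,0,0]},
    {"gripper": 1,"linear": [0.005,0.0025,-0.02],"delta_rot": [0,0,0]},
    {"gripper": 1,"linear": [0.005,0.0025,-0.03],"delta_rot": [0,0,0]},
    {"gripper": 1,"linear": [0.005,0.0025,-0.037],"delta_rot": [0,0,0]},
    {"gripper": 1,"linear": [0.005,0.0025,-0.04],"delta_rot": [0,0,0]},
    {"gripper": 1,"linear": [0.005,0.0025,-0.04],"delta_rot": [0,0,0]}
  ]
}}

```text
clock: 10.75
position: [0.469, 0.2874, 0.0348]
ee_rot: [-0.0, 0.756, 0.655, -0.001]
contact_force: [-2.4, -1.2, 5.7]
width: 0.0226
gripper_force: 40.6
```

Request:
{"name": "send_rows", "arguments": {
  "increments": [
    {"gripper": 0.1,"linear": [0,0,0],"delta_rot": [0,0,0]},
    {"gripper": 0.1,"linear": [0,0,0],"delta_rot": [0,0,0]},
    {"gripper": 0.1,"linear": [0,0,0],"delta_rot": [0,0,0]},
    {"gripper": 0.1,"linear": [0,0,0.04],"delta_rot": [0,0,0]},
    {"gripper": 0.1,"linear": [0,0,0.09],"delta_rot": [0,0,0]},
    {"gripper": 0.1,"linear": [0,0,0.13],"delta_rot": [0,0,0]}
  ]
}}

```text
clock: 11.35
position: [0.47, 0.2879, 0.1663]
ee_rot: [0.0, 0.756, 0.655, 0.001]
contact_force: [0.3, 0.6, 0.5]
width: 0.0383
gripper_force: 0.0
```

```bash
python3 - <<'E'
from h import *
d=grab('wrist','w7.png'); s=d['s']; print(s['position'],s['ee_rot'],get_state()['position']);saws(d)
print(proj(d,[.4668,.2838,.009]),proj(d,[.4668,.2838,.064]))
E
```

```text
[0.47000875 0.28793659 0.16629568] [1.76809383e-04 7.55824740e-01 6.54773711e-01 5.63869832e-04] [0.47372373 0.28970317 0.17308846]
box 261 194 26 28 bottom-mid@z0 [0.4654 0.2591 0.    ] top-mid@.038 [0.471  0.2985 0.038 ]
[272.0201134  202.41232124] [271.64253243 216.97044419]
```

View pics/w7.png

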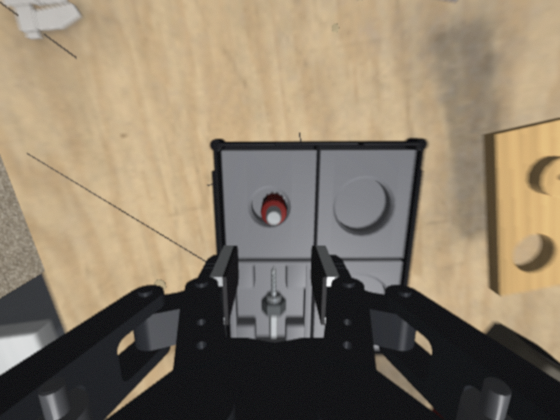

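The wrist view shows the arbor lying flat in its slot (274,303) and the small saw upright in its well (273,210).

Request:
{"name": "send_rows", "arguments": {
  "increments": [
    {"gripper": -0.6,"linear": [-0.006,-0.4,0],"delta_rot": [0,0,0]},
    {"gripper": -0.6,"linear": [-0.006,-0.4,0],"delta_rot": [0,0,0]},
    {"gripper": -0.6,"linear": [-0.006,-0.4,0],"delta_rot": [0,0,0]},
    {"gripper": -0.6,"linear": [-0.006,-0.4,0],"delta_rot": [0,0,0]},
    {"gripper": -0.6,"linear": [-0.006,-0.4,0],"delta_rot": [0,0,0]},
    {"gripper": -0.6,"linear": [-0.006,-0.4,0],"delta_rot": [0,0,0]},
    {"gripper": -0.6,"linear": [-0.006,-0.4,0],"delta_rot": [0,0,0]},
    {"gripper": -0.6,"linear": [-0.006,-0.4,0],"delta_rot": [0,0,0]}
  ]
}}

```text
clock: 12.2
position: [0.4633, -0.1142, 0.1642]
ee_rot: [0.0, 0.756, 0.655, 0.0]
contact_force: [1.5, 0.4, 0.5]
width: 0.0683
gripper_force: 0.0
```

Request:
{"name": "send_rows", "arguments": {
  "increments": [
    {"gripper": -0.6,"linear": [-0.006,-0.268,0],"delta_rot": [0,0,0]},
    {"gripper": -0.6,"linear": [-0.006,-0.268,0],"delta_rot": [0,0,0]},
    {"gripper": -0.6,"linear": [-0.006,-0.268,0],"delta_rot": [0,0,0]},
    {"gripper": -0.6,"linear": [-0.006,-0.268,0],"delta_rot": [0,0,0]},
    {"gripper": -0.6,"linear": [-0.006,-0.268,0],"delta_rot": [0,0,0]},
    {"gripper": -0.6,"linear": [-0.006,-0.268,0],"delta_rot": [0,0,0]},
    {"gripper": -0.6,"linear": [-0.006,-0.268,0],"delta_rot": [0,0,0]},
    {"gripper": -0.6,"linear": [-0.006,-0.268,0],"delta_rot": [0,0,0]}
  ]
}}

```text
clock: 13.0
position: [0.4573, -0.3791, 0.1636]
ee_rot: [-0.001, 0.756, 0.655, 0.0]
contact_force: [-0.1, -0.3, -0.0]
width: 0.0686
gripper_force: 0.0
```

```bash
python3 - <<'E'
from h import *
d=grab('wrist'); d=grab('wrist','w8.png'); s=d['s']; print(s['position'],s['ee_rot']);saws(d)
print(proj(d,[.4586,-.382,.03]))
E
```

```text
[ 0.45740887 -0.37839338  0.16385574] [-1.06440964e-03  7.55620326e-01  6.55008889e-01  3.80043430e-04]
box 253 182 43 47 bottom-mid@z0 [ 0.452  -0.4143  0.    ] top-mid@.038 [ 0.4603 -0.3558  0.038 ]
box 378 78 81 74 bottom-mid@z0 [ 0.6119 -0.3521  0.    ] top-mid@.038 [ 0.5946 -0.2846  0.038 ]
box 505 2 44 154 bottom-mid@z0 [ 0.7237 -0.3722  0.    ] top-mid@.038 [ 0.6816 -0.2403  0.038 ]
[276.50454325 207.0010339 ]
```

```bash
python3 - <<'E'
from h import *
d=grab('wrist'); saw(d,253,182,43,47)
E
```

```text
near [ 0.4597 -0.3619  0.    ] far [ 0.454  -0.4015  0.038 ] mid [ 0.45685 -0.3817   0.019  ] diam 0.040008124174972286
```

Request:
{"name": "send_rows", "arguments": {
  "increments": [
    {"gripper": -0.6,"linear": [0,-0.005,-0.05],"delta_rot": [0,0,0]},
    {"gripper": -0.6,"linear": [0,-0.005,-0.1],"delta_rot": [0,0,0]},
    {"gripper": -0.6,"linear": [0,-0.005,-0.13],"delta_rot": [0,0,0]},
    {"gripper": -0.6,"linear": [0,-0.005,-0.142],"delta_rot": [0,0,0]},
    {"gripper": -0.6,"linear": [0,-0.005,-0.142],"delta_rot": [0,0,0]},
    {"gripper": 1,"linear": [0,-0.005,-0.142],"delta_rot": [0,0,0]},
    {"gripper": 1,"linear": [0,-0.005,-0.142],"delta_rot": [0,0,0]},
    {"gripper": 1,"linear": [0,-0.005,-0.142],"delta_rot": [0,0,0]}
  ],
  "newtons": 40
}}

```text
clock: 13.95
position: [0.459, -0.3864, 0.0248]
ee_rot: [0.002, 0.756, 0.655, 0.0]
contact_force: [0.2, 1.3, 5.1]
width: 0.0429
gripper_force: 41.2
```

Request:
{"name": "send_rows", "arguments": {
  "increments": [
    {"gripper": 1,"linear": [0,0,0],"delta_rot": [0,0,0]},
    {"gripper": 1,"linear": [0,0,0],"delta_rot": [0,0,0]},
    {"gripper": 1,"linear": [0,0,0.04],"delta_rot": [0,0,0]},
    {"gripper": 1,"linear": [0,0,0.09],"delta_rot": [0,0,0]},
    {"gripper": 1,"linear": [0,0,0.14],"delta_rot": [0,0,0]},
    {"gripper": 1,"linear": [0,0,0.14],"delta_rot": [0,0,0]}
  ]
}}

```text
clock: 14.55
position: [0.4612, -0.3889, 0.171]
ee_rot: [0.009, 0.756, 0.655, 0.0]
contact_force: [0.7, -1.6, -1.1]
width: 0.0428
gripper_force: 41.4
```

Request:
{"name": "send_rows", "arguments": {
  "increments": [
    {"gripper": 1,"linear": [0.061,0.4,0],"delta_rot": [0,0,0]},
    {"gripper": 1,"linear": [0.061,0.4,0],"delta_rot": [0,0,0]},
    {"gripper": 1,"linear": [0.061,0.4,0],"delta_rot": [0,0,0]},
    {"gripper": 1,"linear": [0.061,0.4,0],"delta_rot": [0,0,0]},
    {"gripper": 1,"linear": [0.061,0.4,0],"delta_rot": [0,0,0]},
    {"gripper": 1,"linear": [0.061,0.4,0],"delta_rot": [0,0,0]},
    {"gripper": 1,"linear": [0.061,0.4,0],"delta_rot": [0,0,0]},
    {"gripper": 1,"linear": [0.061,0.4,0],"delta_rot": [0,0,0]}
  ]
}}

```text
clock: 15.35
position: [0.5176, 0.0122, 0.1623]
ee_rot: [0.0, 0.756, 0.655, 0.0]
contact_force: [1.7, -0.1, -1.5]
width: 0.0433
gripper_force: 41.4
```

Request:
{"name": "send_rows", "arguments": {
  "increments": [
    {"gripper": 1,"linear": [0.04,0.254,0],"delta_rot": [0,0,0]},
    {"gripper": 1,"linear": [0.04,0.254,0],"delta_rot": [0,0,0]},
    {"gripper": 1,"linear": [0.04,0.254,0],"delta_rot": [0,0,0]},
    {"gripper": 1,"linear": [0.04,0.254,0],"delta_rot": [0,0,0]},
    {"gripper": 1,"linear": [0.04,0.254,0],"delta_rot": [0,0,0]},
    {"gripper": 1,"linear": [0.04,0.254,0],"delta_rot": [0,0,0]},
    {"gripper": 1,"linear": [0.04,0.254,-0.05],"delta_rot": [0,0,0]},
    {"gripper": 1,"linear": [0.04,0.254,-0.09],"delta_rot": [0,0,0]}
  ]
}}

```text
clock: 16.15
position: [0.5579, 0.2647, 0.0715]
ee_rot: [0.0, 0.755, 0.655, 0.001]
contact_force: [0.1, 0.4, -2.8]
width: 0.043
gripper_force: 41.5
```

```bash
python3 - <<'E'
from h import *
grab('wrist');grab('wrist');d=grab('wrist','w9.png'); s=d['s']; print(s['position'],s['ee_rot']);saws(d)
for p in((.5596,.2705),): print(proj(d,[*p,.027]))
E
```

```text
[0.55271319 0.26216405 0.06655152] [-0.00239947  0.75573034  0.65484744 -0.00638175]
box 255 295 29 8 bottom-mid@z0 [0.538  0.1954 0.    ] top-mid@.038 [0.5436 0.2259 0.038 ]
box 269 277 15 16 bottom-mid@z0 [0.545  0.2038 0.    ] top-mid@.038 [0.55   0.2384 0.038 ]
box 231 206 88 89 bottom-mid@z0 [0.5435 0.2021 0.    ] top-mid@.038 [0.5558 0.2858 0.038 ]
box 112 202 56 49 bottom-mid@z0 [0.4445 0.2548 0.    ] top-mid@.038 [0.4748 0.2998 0.038 ]
[284.16421023 223.37837325]
```

View pics/w9.png

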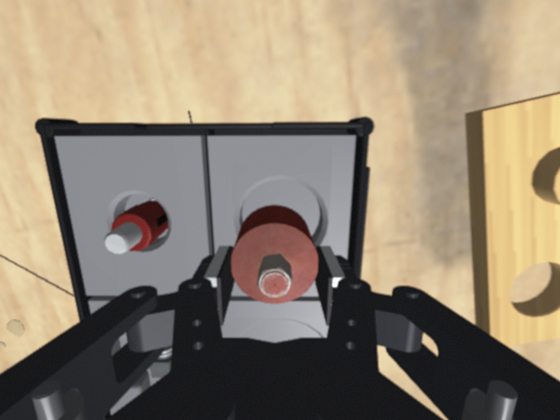

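```bash
python3 - <<'E'
from h import *
d=grab('wrist'); print(d['s']['position'],ray(d,283.5,219,.027),'near edge',ray(d,275,206,.044))
E
```

```text
[0.55533428 0.26295002 0.06974345] [0.5624 0.2734 0.027 ] near edge [0.5587 0.2874 0.044 ]
```

Request:
{"name": "send_rows", "arguments": {
  "increments": [
    {"gripper": 1,"linear": [0.0055,0.0075,0],"delta_rot": [0,0,0]},
    {"gripper": 1,"linear": [0.0055,0.0075,0],"delta_rot": [0,0,0]},
    {"gripper": 1,"linear": [0.0055,0.0075,-0.01],"delta_rot": [0,0,0]},
    {"gripper": 1,"linear": [0.0055,0.0075,-0.02],"delta_rot": [0,0,0]},
    {"gripper": 1,"linear": [0.0055,0.0075,-0.03],"delta_rot": [0,0,0]},
    {"gripper": 1,"linear": [0.0055,0.0075,-0.037],"delta_rot": [0,0,0]},
    {"gripper": 1,"linear": [0.0055,0.0075,-0.04],"delta_rot": [0,0,0]},
    {"gripper": 1,"linear": [0.0055,0.0075,-0.04],"delta_rot": [0,0,0]}
  ]
}}

```text
clock: 17.15
position: [0.5613, 0.2686, 0.0344]
ee_rot: [0.001, 0.755, 0.655, -0.003]
contact_force: [-2.0, -4.2, -5.1]
width: 0.043
gripper_force: 52.9
```

Request:
{"name": "send_rows", "arguments": {
  "increments": [
    {"gripper": 1,"linear": [0,0,0],"delta_rot": [0,0,0]},
    {"gripper": 1,"linear": [0,0,0],"delta_rot": [0,0,0]}
  ]
}}

```text
clock: 17.35
position: [0.5599, 0.2688, 0.0309]
ee_rot: [-0.0, 0.756, 0.655, -0.004]
contact_force: [-3.3, -5.3, 1.5]
width: 0.0431
gripper_force: 53.0
```

Request:
{"name": "send_rows", "arguments": {
  "increments": [
    {"gripper": 1,"linear": [-0.002,-0.003,0],"delta_rot": [0,0,0]},
    {"gripper": -0.4,"linear": [-0.002,-0.003,0],"delta_rot": [0,0,0]},
    {"gripper": -0.4,"linear": [-0.002,-0.003,0],"delta_rot": [0,0,0]},
    {"gripper": -0.4,"linear": [-0.002,-0.003,0],"delta_rot": [0,0,0]},
    {"gripper": -0.4,"linear": [-0.002,-0.003,0.04],"delta_rot": [0,0,0]},
    {"gripper": -0.4,"linear": [-0.002,-0.003,0.08],"delta_rot": [0,0,0]},
    {"gripper": -0.4,"linear": [-0.002,-0.003,0.13],"delta_rot": [0,0,0]},
    {"gripper": -0.4,"linear": [-0.002,-0.003,0.13],"delta_rot": [0,0,0]}
  ]
}}

```text
clock: 18.15
position: [0.5663, 0.2707, 0.1704]
ee_rot: [0.003, 0.756, 0.655, 0.008]
contact_force: [1.3, -0.9, 0.5]
width: 0.0597
gripper_force: 0.0
```

```bash
python3 - <<'E'
from h import *
grab('wrist');d=grab('wrist','w10.png'); s=d['s']; print(s['position'],s['ee_rot']);saws(d)
print(proj(d,[.5596,.2705,.009]),proj(d,[.5596,.2705,.047]))
E
```

```text
[0.56437607 0.26998092 0.16697224] [0.00184033 0.75572787 0.65486576 0.004778  ]
box 158 190 33 30 bottom-mid@z0 [0.452  0.2598 0.    ] top-mid@.038 [0.4736 0.2982 0.038 ]
box 246 176 44 46 bottom-mid@z0 [0.5545 0.2425 0.    ] top-mid@.038 [0.5633 0.2987 0.038 ]
[268.74466223 198.86146215] [268.3804349  207.67624441]
```

Request:
{"name": "send_rows", "arguments": {
  "increments": [
    {"gripper": -1,"linear": [0.026,-0.39,0],"delta_rot": [0,0,0]},
    {"gripper": -1,"linear": [0.026,-0.39,0],"delta_rot": [0,0,0]},
    {"gripper": -1,"linear": [0.026,-0.39,0],"delta_rot": [0,0,0]},
    {"gripper": -1,"linear": [0.026,-0.39,0],"delta_rot": [0,0,0]},
    {"gripper": -1,"linear": [0.026,-0.39,0],"delta_rot": [0,0,0]},
    {"gripper": -1,"linear": [0.026,-0.39,0],"delta_rot": [0,0,0]},
    {"gripper": -1,"linear": [0.026,-0.39,0],"delta_rot": [0,0,0]},
    {"gripper": -1,"linear": [0.026,-0.39,0],"delta_rot": [0,0,0]}
  ]
}}

```text
clock: 19.05
position: [0.5864, -0.1237, 0.1603]
ee_rot: [-0.001, 0.756, 0.654, -0.001]
contact_force: [0.6, 0.4, 0.0]
width: 0.0852
gripper_force: 0.0
```

Request:
{"name": "send_rows", "arguments": {
  "increments": [
    {"gripper": -1,"linear": [0.013,-0.195,0],"delta_rot": [0,0,0]},
    {"gripper": -1,"linear": [0.013,-0.195,0],"delta_rot": [0,0,0]},
    {"gripper": -1,"linear": [0.013,-0.195,0],"delta_rot": [0,0,0]},
    {"gripper": -1,"linear": [0.013,-0.195,0],"delta_rot": [0,0,0]},
    {"gripper": -1,"linear": [0.013,-0.195,0],"delta_rot": [0,0,0]},
    {"gripper": -1,"linear": [0.013,-0.195,0],"delta_rot": [0,0,0]},
    {"gripper": -1,"linear": [0.013,-0.195,0],"delta_rot": [0,0,0]},
    {"gripper": -1,"linear": [0.013,-0.195,0],"delta_rot": [0,0,0]}
  ]
}}

```text
clock: 19.85
position: [0.6003, -0.3144, 0.1617]
ee_rot: [-0.001, 0.755, 0.655, -0.0]
contact_force: [-0.2, 0.3, -0.8]
width: 0.0857
gripper_force: 0.0
```

```bash
python3 - <<'E'
from h import *
grab('wrist'); d=grab('wrist','w11.png'); s=d['s']; print(s['position'],s['ee_rot']);saws(d)
im=d['pixels'].astype(int); b,g,r=im[...,0],im[...,1],im[...,2]
m=((r>1.6*g)&(r>1.6*b)&(r>40)).astype(np.uint8); cs,_=cv2.findContours(m,0,2)
c=max(cs,key=lambda c:cv2.contourArea(c)*(abs(cv2.boundingRect(c)[0]-245)<60)); saw(d,*cv2.boundingRect(c))
E
```

```text
[ 0.60047715 -0.31456033  0.16213243] [-4.01675404e-04  7.55235009e-01  6.55453979e-01  3.71729888e-05]
box 241 173 65 65 bottom-mid@z0 [ 0.5926 -0.3605  0.    ] top-mid@.038 [ 0.6037 -0.2835  0.038 ]
box 371 102 21 132 bottom-mid@z0 [ 0.7124 -0.3727  0.    ] top-mid@.038 [ 0.7049 -0.2358  0.038 ]
box 360 5 31 21 bottom-mid@z0 [ 0.7159 -0.1667  0.    ] top-mid@.038 [ 0.7034 -0.162   0.038 ]
near [ 0.6029 -0.2886  0.    ] far [ 0.5948 -0.3465  0.038 ] mid [ 0.59885 -0.31755  0.019  ] diam 0.058463834975136506
```

Request:
{"name": "send_rows", "arguments": {
  "increments": [
    {"gripper": -1,"linear": [-0.001,-0.0045,-0.05],"delta_rot": [0,0,0]},
    {"gripper": -1,"linear": [-0.001,-0.0045,-0.1],"delta_rot": [0,0,0]},
    {"gripper": -1,"linear": [-0.001,-0.0045,-0.13],"delta_rot": [0,0,0]},
    {"gripper": -1,"linear": [-0.001,-0.0045,-0.143],"delta_rot": [0,0,0]},
    {"gripper": -1,"linear": [-0.001,-0.0045,-0.143],"delta_rot": [0,0,0]},
    {"gripper": 1,"linear": [-0.001,-0.0045,-0.143],"delta_rot": [0,0,0]},
    {"gripper": 1,"linear": [-0.001,-0.0045,-0.143],"delta_rot": [0,0,0]},
    {"gripper": 1,"linear": [-0.001,-0.0045,-0.143],"delta_rot": [0,0,0]}
  ],
  "newtons": 60
}}

```text
clock: 20.75
position: [0.6009, -0.3216, 0.0227]
ee_rot: [0.002, 0.756, 0.655, 0.001]
contact_force: [-0.3, 0.7, 5.7]
width: 0.0608
gripper_force: 65.1
```

Request:
{"name": "send_rows", "arguments": {
  "increments": [
    {"gripper": 1,"linear": [0,0,0],"delta_rot": [0,0,0]},
    {"gripper": 1,"linear": [0,0,0],"delta_rot": [0,0,0]},
    {"gripper": 1,"linear": [0,0,0.04],"delta_rot": [0,0,0]},
    {"gripper": 1,"linear": [0,0,0.09],"delta_rot": [0,0,0]},
    {"gripper": 1,"linear": [0,0,0.14],"delta_rot": [0,0,0]},
    {"gripper": 1,"linear": [0,0,0.14],"delta_rot": [0,0,0]},
    {"gripper": 1,"linear": [0,0,0.14],"delta_rot": [0,0,0]}
  ]
}}

```text
clock: 21.45
position: [0.6003, -0.3213, 0.1622]
ee_rot: [0.003, 0.756, 0.655, 0.001]
contact_force: [-0.7, -0.3, -2.6]
width: 0.0609
gripper_force: 67.4
```

Request:
{"name": "send_rows", "arguments": {
  "increments": [
    {"gripper": 1,"linear": [-0.04,0.35,0],"delta_rot": [0,0,0]},
    {"gripper": 1,"linear": [-0.04,0.35,0],"delta_rot": [0,0,0]},
    {"gripper": 1,"linear": [-0.04,0.35,0],"delta_rot": [0,0,0]},
    {"gripper": 1,"linear": [-0.04,0.35,0],"delta_rot": [0,0,0]},
    {"gripper": 1,"linear": [-0.04,0.35,0],"delta_rot": [0,0,0]},
    {"gripper": 1,"linear": [-0.04,0.35,0],"delta_rot": [0,0,0]},
    {"gripper": 1,"linear": [-0.04,0.35,0],"delta_rot": [0,0,0]},
    {"gripper": 1,"linear": [-0.04,0.35,0],"delta_rot": [0,0,0]}
  ]
}}

```text
clock: 22.25
position: [0.5561, 0.0354, 0.1574]
ee_rot: [-0.003, 0.754, 0.657, -0.001]
contact_force: [-0.6, -1.0, -2.2]
width: 0.061
gripper_force: 67.4
```

Request:
{"name": "send_rows", "arguments": {
  "increments": [
    {"gripper": 1,"linear": [-0.016,0.05,0],"delta_rot": [0,0,0]},
    {"gripper": 1,"linear": [-0.016,0.1,0],"delta_rot": [0,0,0]},
    {"gripper": 1,"linear": [-0.016,0.127,0],"delta_rot": [0,0,0]},
    {"gripper": 1,"linear": [-0.016,0.127,-0.04],"delta_rot": [0,0,0]},
    {"gripper": 1,"linear": [-0.016,0.127,-0.08],"delta_rot": [0,0,0]},
    {"gripper": 1,"linear": [-0.016,0.127,-0.09],"delta_rot": [0,0,0]},
    {"gripper": 1,"linear": [-0.016,0.127,-0.09],"delta_rot": [0,0,0]},
    {"gripper": 1,"linear": [-0.016,0.127,-0.09],"delta_rot": [0,0,0]}
  ]
}}

```text
clock: 23.05
position: [0.5445, 0.1559, 0.07]
ee_rot: [0.0, 0.756, 0.655, 0.001]
contact_force: [0.1, 0.3, -2.0]
width: 0.0611
gripper_force: 67.4
```

```bash
python3 - <<'E'
from h import *
grab('wrist');d=grab('wrist','w12.png'); s=d['s']; print(s['position'],s['ee_rot']);saws(d)
np.savez('w12.npz',M=d['M'],K=d['K'])
print(proj(d,[.5434,.1575,.027]),proj(d,[.5434+.0054,.1575+.0376,.027]))
E
```

```text
[0.54507469 0.15598317 0.07078664] [0.0008755  0.75604188 0.65452131 0.00132568]
box 409 387 53 33 bottom-mid@z0 [ 0.6684 -0.0602  0.    ] top-mid@.038 [0.6479 0.0226 0.038 ]
box 210 190 130 131 bottom-mid@z0 [ 0.533   0.0694 -0.    ] top-mid@.038 [0.5499 0.1887 0.038 ]
box 72 10 66 63 bottom-mid@z0 [0.4471 0.2771 0.    ] top-mid@.038 [0.4751 0.2968 0.038 ]
box 262 1 16 17 bottom-mid@z0 [0.562  0.2935 0.    ] top-mid@.038 [0.5616 0.2885 0.038 ]
box 228 0 84 80 bottom-mid@z0 [0.5565 0.257  0.    ] top-mid@.038 [0.5617 0.289  0.038 ]
[271.91495511 233.02098456] [271.74883729 177.35715298]
```

View pics/w12.png

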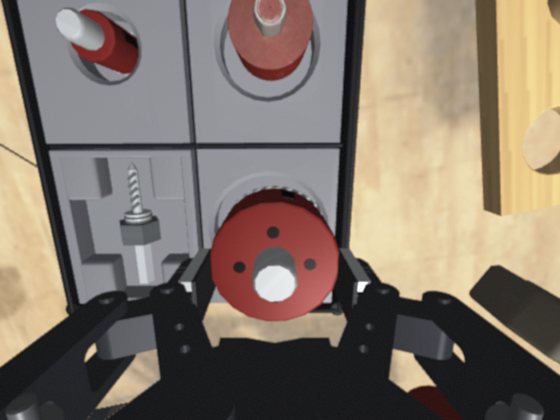

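```bash
python3 - <<'E'
from h import *
d=dict(np.load('w12.npz'));print(ray(d,274,185,.050),ray(d,275,187,.048),ray(d,273,172,.027))
E
```

```text
[0.55  0.194 0.05 ] [0.5504 0.1924 0.048 ] [0.5501 0.1984 0.027 ]
```

Request:
{"name": "send_rows", "arguments": {
  "increments": [
    {"gripper": 1,"linear": [-0.001,-0.001,0],"delta_rot": [0,0,0]},
    {"gripper": 1,"linear": [-0.001,-0.001,-0.01],"delta_rot": [0,0,0]},
    {"gripper": 1,"linear": [-0.001,-0.001,-0.02],"delta_rot": [0,0,0]},
    {"gripper": 1,"linear": [-0.001,-0.001,-0.03],"delta_rot": [0,0,0]},
    {"gripper": 1,"linear": [-0.001,-0.001,-0.037],"delta_rot": [0,0,0]},
    {"gripper": 1,"linear": [-0.001,-0.001,-0.04],"delta_rot": [0,0,0]},
    {"gripper": 1,"linear": [-0.001,-0.001,-0.04],"delta_rot": [0,0,0]}
  ]
}}

```text
clock: 23.85
position: [0.5416, 0.1552, 0.0316]
ee_rot: [-0.0, 0.756, 0.655, -0.001]
contact_force: [-6.2, -1.5, 18.6]
width: 0.0611
gripper_force: 69.7
```

Request:
{"name": "send_rows", "arguments": {
  "increments": [
    {"gripper": -1,"linear": [0,0,0.001],"delta_rot": [0,0,0]},
    {"gripper": -1,"linear": [0,0,0.001],"delta_rot": [0,0,0]},
    {"gripper": -1,"linear": [0,0,0.001],"delta_rot": [0,0,0]},
    {"gripper": -1,"linear": [0,0,0.04],"delta_rot": [0,0,0]},
    {"gripper": -1,"linear": [0,0,0.09],"delta_rot": [0,0,0]},
    {"gripper": -1,"linear": [0,0,0.14],"delta_rot": [0,0,0]},
    {"gripper": -1,"linear": [-0.04,-0.03,0.18],"delta_rot": [0,0,0]},
    {"gripper": -1,"linear": [-0.05,-0.04,0.18],"delta_rot": [0,0,0]}
  ]
}}

```text
clock: 24.65
position: [0.4934, 0.1149, 0.2129]
ee_rot: [0.002, 0.756, 0.655, 0.002]
contact_force: [0.7, -0.0, -1.1]
width: 0.0855
gripper_force: 0.0
```

```bash
python3 - <<'E'
from h import *
grab('wrist');d=grab('wrist','w13.png'); s=d['s']; print(s['position'],s['ee_rot'])
sd=grab('side')
a=cv2.resize(d['pixels'],(448,336)); a=cv2.resize(d['pixels'][30:330,140:440],(400,400)); b=cv2.resize(sd['pixels'][120:220,180:380],(800,400))[:, :400]
cv2.imwrite('pics/f.png',np.hstack([a,b]))
for n,p in(('L',(.5434,.1575)),('M',(.5596,.2705)),('S',(.4668,.2838))): print(n,proj(d,[*p,.009]).round(),proj(d,[*p,.047]).round(),proj(d,[*p,.064]).round())
saws(d)
E
```

```text
[0.4896813  0.11270421 0.21264187] [ 1.54017788e-03  7.55782571e-01  6.54820834e-01 -8.68329582e-05]
L [314. 146.] [319. 147.] [322. 148.]
M [318.  36.] [324.  22.] [328.  15.]
S [230.  35.] [224.  22.] [221.  15.]
box 448 389 14 31 bottom-mid@z0 [ 0.7207 -0.2982  0.    ] top-mid@.038 [ 0.6957 -0.1914  0.038 ]
box 402 267 46 36 bottom-mid@z0 [ 0.6747 -0.0783  0.    ] top-mid@.038 [ 0.6561 -0.0011  0.038 ]
box 288 113 60 61 bottom-mid@z0 [0.5455 0.1223 0.    ] top-mid@.038 [0.5469 0.1917 0.038 ]
box 214 10 28 37 bottom-mid@z0 [0.4618 0.2757 0.    ] top-mid@.038 [0.4716 0.2966 0.038 ]
box 299 0 47 51 bottom-mid@z0 [0.5643 0.2571 0.    ] top-mid@.038 [0.5616 0.292  0.038 ]
```

View pics/f.png

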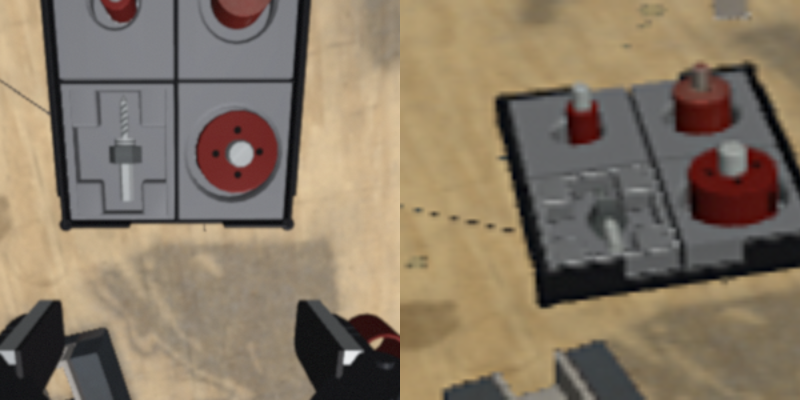

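```bash
python3 - <<'E'
from h import *
d=grab('side')
for n,p in(('L',(.5434,.1575)),('M',(.5596,.2705)),('S',(.4668,.2838))): print(n,[proj(d,[*p,z]).round(1) for z in(.064,.069,.079)])
E
```

```text
L [array([262.4, 157.1]), array([262.4, 155.6]), array([262.3, 152.5])]
M [array([254.5, 137.2]), array([254.4, 135.7]), array([254.3, 132.8])]
S [array([223.2, 141.3]), array([223.1, 139.8]), array([222.8, 136.8])]
```

The hub tops in the side view match the seated height (z = 0.064) for all three saws. The arbor lies flat in its slot.

```bash
python3 -c "
from rig import sign_off
print(sign_off())"
```

```text
the job is handed in; nothing more can be done
None
```

The job is handed in at about 25 s: the final views show all three hole saws seated teeth down in their own wells and the arbor flat in its slot, and I never touched the red tube offcut or the nut driver.

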